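Take the cassette off the locking hook and rack it for the steriliser

TASK

Take the blue instrument cassette off the locking hook: press the hook's red sprung keeper pads down and, keeping them down, slide the cassette forward off the peg. Then stand it upright on the floor of the empty bay of the steriliser rack, lowering it gently, and let go. Leave the green cassette, the wipes canister and the amber bottle where they are.

Things in the scene. Friction and masses are not known exactly. Their poses are not given: they have to be found in the camera images.
- stand: (All sizes in mm.) Grey stand of the locking hook, fixed to the table. Origin on the table below hook_seat, same axes. Base plate 170 x 100, 12 high, its middle 20 behind the origin (+x). The post stands at x = 77 to 99, 40 wide, up to 18 above the peg's top; the peg juts from it along -x, roughly towards the robot.
- hook_seat (a point): Point on the top face of the level steel peg (16 wide, 14 high), 180 above the table, right under the middle of the hung cassette. The peg's free end is 5 in front of it (x = -5). Axes: x from the free end back to the post, y level across the peg, z up. The cassette comes off along -x (mm).
- keeper_pads (a point): Keeper: sprung wire gate; its cross bar bars the peg's end. Two red pads beside the peg (|y| = 12 to 37, 24 long) open it when pressed down: 3 N at first, 7 N at the stop; springs shut. Point midway between pad tops, moves with them. In hook_seat axes: shut, sloping, middle at x -12, z 41; fully down, level, tops at z 17, x -28 to -4. Hinge along y at x 62, z 14 (mm).
- keeper (a joint): Keeper hinge angle: 0 = shut, 0.32 rad = pressed fully down against its stop. From about 0.28 the cassette's hanger can pass over the cross bar.
- cassette_grip (a point): Centre of the blue grip tab on top of the blue cassette's handle: 12 (x) x 18 (y) x 42 tall, to be pinched across y from above. Hung, it is 45 above the peg's top and 9 in front of hook_seat, between the keeper pads: tips of fingers coming down on either side of the tab press the pads. Same axes as hook_seat then. The body's underside is 169 below it, the body's middle plane 9 behind (+x) (mm).
- cassette: Blue steel-framed instrument cassette, 0.18 to 0.37 kg. Origin: centre of its underside; same axes as its tab. Body 24 (x) x 120 (y) x 100 tall. Handle: cross bar 110 wide at x 4 to 12, z 148 to 158; under it a hanger block rests on the peg (x -6 to 13, underside z 124); window 90 wide. On the peg it can rise only 10; it is clear of peg and keeper after sliding 60 along -x (mm).
- rack: Steriliser rack fixed to the table, base plate 140 (x) x 160 (y), 6 thick, origin under its centre. Two upright bays open at the top, middles at x = -25 (empty) and x = 25 (green cassette) (mm).
- rack_bay (a point): Middle of the floor of the empty bay, 6 above the table. x through the thickness of the bay, y along its length, z up. The bay is 32 wide in x and 134 long in y; its long walls rise 52 above the floor, then flare outwards up to about 62 (mm).
- other_grip (a point): Green cassette of the same shape, loose, standing in the other bay; this point is the centre of its grip tab. Not to be disturbed (mm).
- wipes_mid (a point): White wipes canister with a pink band, diameter 92, 142 tall, loose; this point is its centre. Not to be disturbed (mm).
- vial_mid (a point): Small amber bottle, diameter 38, 70 tall, loose; this point is its centre. Not to be disturbed (mm).
Not all that is in view belongs to the job. What is shaped like the cassette but purple is not meant.

How it is judged:
On the way, in this order (a step that is already met when the one before it is completed fails the run):
1. the keeper is pressed open by the gripper while the cassette still hangs on the peg (value of joint keeper above 0.24 rad and x of cassette_grip in the frame of hook_seat above -0.022 m and horizontal distance between cassette_grip and hook_seat below 0.03 m), for 0.05 s.
2. the cassette has come off the front of the hook and is clear of it, and the keeper has sprung shut (distance between cassette_grip and hook_seat above 0.09 m and x of cassette_grip in the frame of hook_seat below -0.06 m and value of joint keeper below 0.06 rad), for 0.1 s.
At the end, for the whole second after the job is handed in: Blue cassette released, upright (0.12 rad) on the empty bay's floor (tab centre 160-174 mm above it, within 25 mm across and 18 mm along the bay, turned within 0.2 rad, either way round); keeper shut (under 0.06 rad); green cassette, canister and bottle within 30 mm of their start (x of cassette_grip in the frame of rack_bay between -0.025 and 0.025 m and y of cassette_grip in the frame of rack_bay between -0.018 and 0.018 m and z of cassette_grip in the frame of rack_bay between 0.16 and 0.174 m and angle between cassette_grip's own z axis and vertical below 0.12 rad and angle between the x axis of cassette_grip and the x axis of rack_bay, either way round below 0.2 rad and value of joint keeper below 0.06 rad and distance of each of other_grip, wipes_mid, vial_mid from where it was at the start of the episode below 0.03 m); the robot touches nothing.
It fails at once if the cassette is rammed into the rack (over 60 N) (contact force between cassette and rack above 60 N).
It fails at once if the cassette is dropped into the bay (moves faster than 0.55 m/s there, a fall of some 15 mm) (linear speed of cassette above 0.55 m/s and horizontal distance between cassette_grip and rack_bay below 0.05 m and z of cassette_grip in the frame of rack_bay below 0.24 m).
It fails at once if the green cassette, the canister or the bottle is shifted more than 30 mm (distance of any of other_grip, wipes_mid, vial_mid from where it was at the start of the episode above 0.03 m).
It also fails if it takes over 48 s, if anything falls off the work surface, if the arm or the gripper's body presses on something with over 40 N, if the wrist force passes 120 N, or if a joint passes its speed limit or range.

ROBOT

A 7-joint arm with a two-finger parallel gripper is mounted at the origin on the work surface. World frame = base frame: x ahead of the robot, y to its left, z up, the work surface at z = 0. Lengths are in m, angles in rad, forces in N, time in s.
With the tool pointing down it reaches from about 0.4 to 0.9 m from the base axis. Payload 5.6 kg.
Tool frame: the origin (TCP) lies midway between the tips of the shut fingers; the grasp point (between the pads) lies 19 mm behind it; y points along the fingers, z is the direction in which the jaws open and shut, and the axes are right-handed (so a half turn about y gives the same grasp; the last joint's range is limited). The gripper opens to 92 mm and grips with 3 to 60 N. Pads are 20 mm wide; open, the fingers measure 128 mm over their backs; the gripper's body (75 mm by 189 mm) begins 69 mm behind the grasp point.
Start: joints at [1.193, 0.468, -0.012, 1.603, 0.006, 1.071, -0.056], TCP at [0.214, -0.614, 0.215] pointing down, gripper open.
Joint ranges: [-2.53, 2.53], [-0.31, 2.02], [-1.57, 1.55], [0.28, 2.44], [-1.29, 4.43], [0.15, 1.84], [-2.92, 2.92]. Speed limits (rad/s): [2.57, 2.57, 3.14, 3.14, 3.14, 3.14, 3.14].

INTERFACE

Orientations are given as a 3x3 rotation matrix whose columns are the frame's x, y, z axes.
In Python, from station import env, effector, solver, viewer, workorder, search_frame, tip_of gives the robot as it stands. Calls block until the motion is done:
- env.reach(position, orientation): joint-space move of the TCP to a pose.
- env.movel(position, frame=None, rate=0.15): straight line of the TCP; frame=None keeps the orientation; rate is the mean speed in m/s.
- env.goto_joints(angles): joint-space move.
- effector.release() and effector.grasp(squeeze=None): open the fingers fully, or close them until they stop; squeeze is the grip in N (None keeps the last).
- env.pause(seconds).
- solver.inverse_kinematics(position, orientation): joint angles nearest the present ones, or None.
- env.sense(): the state.
- viewer.read_camera(name): name is "scene" or "top" or "wrist"; returns (picture, depth): 420x560x3 uint8, red, green, blue; 420x560 float32, m along the optical axis (not along the pixel's ray), 0 where there is no reading.
- viewer.camera_info(name): a dict with "intrinsics" (3x3 intrinsics, pixels), "eye" and "rotation" of the camera in the world; the wrist camera has in their place "T_tool_cam" (4x4, takes a point from camera to tool coordinates, whose origin is the TCP and whose axes are the tool frame's). Camera axes: x right, y up, looking along -z (the intrinsics and any distortion apply to the point x, -y, -z); pixel columns grow to the right and rows downward; lengths in m; the calibration is good to about 2 mm. A picture is of the moment at which its call begins: read the wrist's pose just before it. camera_info takes no time and is no camera call.
A pose or a line that the arm cannot do raises env.PlanningError and nothing moves.
- workorder.finish_job(): hands the job in, once; it reports no verdict.
Trained networks look in the newest picture that a camera, given by its name, has taken for a name from the list of things; names that differ only in an ending like _2 or _b are one class to them, and where a whole thing is asked for, a point or a joint stands for the part that bears it (a point fixed in the world has none). Each returns a list of dicts, best first, with "score" (0 to 1); they miss things now and then, are a little off and sometimes report something else, mostly with a low value. They report only what shows in the picture. A call takes as long as a camera call. They do not tell look-alikes from the thing itself.
- search_frame(camera, name): "at" ([x, y, z] in m, in world coordinates, good to about 4 mm: the middle of the surface that is visible of it).
- tip_of(camera, name): "at" ([x, y, z] in m, in world coordinates, good to about 4 mm: a listed point, or the origin of a listed thing).
The state is a dict: "t": time; "joint_positions": joint angles; "joint_velocities": joint speeds; "tau": joint torques, N m; "ee_pos": TCP position; "tcp_rot": TCP orientation; "wrist_force": force on the tool from outside, world axes, zero at the start; "moment": the same for the moment, N m; "gripper_width": finger opening in m.
Only numpy, scipy, OpenCV 4.12 (cv2) and the standard library are available. Lean on these libraries where they do the work, as an engineer would, in place of code of your own. Each camera call takes 0.05 s, during which the arm holds its last target. There are 200 camera calls.

## Working session

There is one attempt and no reset: what is moved stays moved. The work goes in short steps, each a Python script; the robot and the scene stay as the last script left them, time stands still between calls to the robot, and variables do not carry over. Pictures are saved under pics/ and viewed, about 8 in all and at most 12, crops included, and the job is handed in when it is done.

```bash
mkdir -p pics; ls
cat > h.py <<'E'
import numpy as np, cv2
from station import env, effector, solver, viewer, workorder, search_frame, tip_of
def world(cam,u,v,d,info=None):
    i=info or viewer.camera_info(cam);K=np.array(i["intrinsics"])
    p=np.stack([(u-K[0,2])/K[0,0]*d,-(v-K[1,2])/K[1,1]*d,-d],-1)
    if "T_tool_cam" in i:
        s=env.sense();T=np.array(i["T_tool_cam"]);p=p@T[:3,:3].T+T[:3,3]
        return p@np.array(s["tcp_rot"]).T+np.array(s["ee_pos"])
    return p@np.array(i["rotation"]).T+np.array(i["eye"])
def cloud(cam,depth,):
    v,u=np.mgrid[:420,:560];return world(cam,u,v,depth)
def save(n,im): cv2.imwrite(f"pics/{n}.png",im[...,::-1])
E
python3 - <<'E'
from h import *
ims=[]
np.set_printoptions(precision=3,suppress=True)
for c in ("scene","top"):
    im,d=viewer.read_camera(c);ims.append(im);np.savez(f"{c}.npz",im=im,d=d)
    print(c,viewer.camera_info(c))
    for n in ("hook_seat","keeper_pads","cassette_grip","rack_bay","other_grip","wipes_mid","vial_mid","stand","rack","cassette"):
        print(c,n,[(np.round(r["at"],3),round(r["score"],2)) for r in tip_of(c,n)][:3])
save("scene",ims[0]);save("top",ims[1])
print(env.sense())
E
```

```text
pics
scene {'intrinsics': array([[474.638,   0.   , 280.555],
       [  0.   , 474.638, 201.72 ],
       [  0.   ,   0.   ,   1.   ]]), 'eye': array([ 1.107, -0.082,  0.982]), 'rotation': array([[ 0.006, -0.843,  0.537],
       [ 1.   ,  0.013,  0.008],
       [-0.014,  0.537,  0.843]])}
scene hook_seat [(array([ 0.565, -0.218,  0.18 ]), 0.74)]
scene keeper_pads [(array([ 0.556, -0.223,  0.221]), 0.8)]
scene cassette_grip [(array([ 0.568, -0.407,  0.167]), 0.91), (array([ 0.561, -0.219,  0.229]), 0.73)]
scene rack_bay [(array([0.552, 0.189, 0.004]), 0.81)]
scene other_grip [(array([0.589, 0.172, 0.18 ]), 0.61)]
scene wipes_mid [(array([ 0.698, -0.014,  0.071]), 0.83)]
scene vial_mid [(array([ 0.46 , -0.019,  0.034]), 0.7)]
scene stand [(array([ 0.565, -0.214,  0.   ]), 0.65)]
scene rack [(array([0.573, 0.178, 0.003]), 0.79)]
scene cassette [(array([ 0.568, -0.219,  0.049]), 0.92), (array([ 0.572, -0.404,  0.   ]), 0.86)]
top {'intrinsics': array([[414.426,   0.   , 281.953],
       [  0.   , 414.426, 203.748],
       [  0.   ,   0.   ,   1.   ]]), 'eye': array([ 0.501, -0.07 ,  1.037
[... 669 characters left out ...]
003]), 0.43)]
top rack [(array([0.578, 0.182, 0.   ]), 0.98)]
top cassette [(array([ 0.563, -0.216,  0.052]), 0.98), (array([ 0.575, -0.411,  0.001]), 0.94)]
{'t': 1.1, 'joint_positions': array([ 1.193,  0.467, -0.012,  1.603,  0.006,  1.071, -0.056]), 'joint_velocities': array([ 0.002,  0.   ,  0.   , -0.   ,  0.   ,  0.001, -0.   ]), 'tau': array([  0.   , -52.042,  -0.012, -24.405,  -0.057,   0.011,   0.   ]), 'ee_pos': array([ 0.214, -0.614,  0.215]), 'tcp_rot': array([[-0.944, -0.   ,  0.329],
       [-0.329, -0.   , -0.944],
       [ 0.   , -1.   ,  0.   ]]), 'wrist_force': array([-0.078,  0.087, -0.018]), 'moment': array([ 0.052,  0.002, -0.034]), 'gripper_width': 0.09195651754118724}
```

View pics/scene.png

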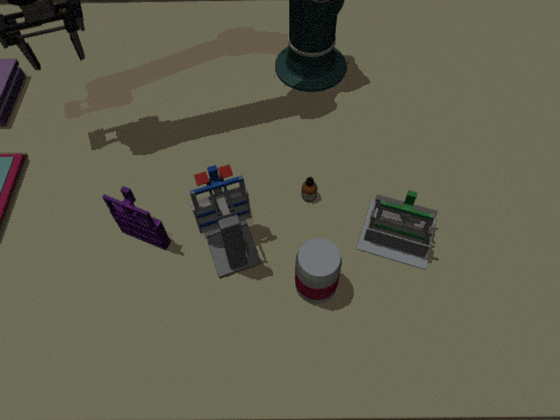

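View pics/top.png

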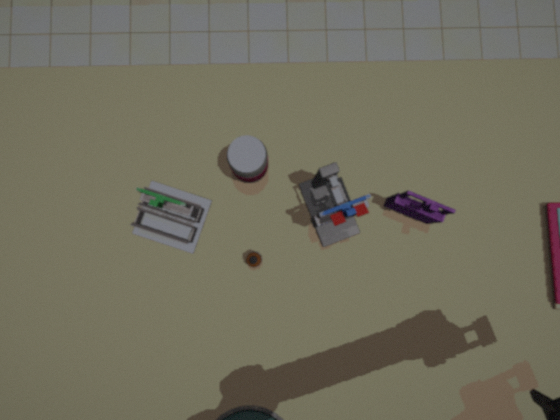

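The scene picture shows the blue cassette with red pads at (220,190). The only look-alikes are purple ones: standing at (137,222) and at the left edge at (10,90). The green cassette is in the rack at (400,225). In the top picture, blue is at (345,210), the empty bay at (165,228) and the bottle at (253,259). I'll measure yaws next and make a close crop of blue.

Run:
```python
from h import *
np.set_printoptions(precision=4,suppress=True)
def line(P):
    m=np.median(P,0);P=P[np.linalg.norm(P[:,:2]-m[:2],axis=1)<.1];c=P.mean(0);w,v=np.linalg.eigh(np.cov((P-c)[:,:2].T));d=v[:,1]
    return c,P.min(0),P.max(0),np.degrees(np.arctan2(d[1],d[0]))%180,len(P)
for cam in("scene","top"):
    z=np.load(cam+".npz");im,d=z["im"],z["d"];W=cloud(cam,d);h=cv2.cvtColor(im,cv2.COLOR_RGB2HSV).astype(int);H,S,V=h[...,0],h[...,1],h[...,2]
    ok=d>0;X,Y,Z=W[...,0],W[...,1],W[...,2]
    near=lambda x,y,r=.13:ok&(np.hypot(X-x,Y-y)<r)
    b=(H>95)&(H<125)&(S>120)&near(.565,-.218)
    print(cam,"bluebar",line(W[b&(Z>.185)&(Z<.22)]));print(" tabtop",line(W[b&(Z>.235)]))
    r=((H<8)|(H>172))&(S>140)&near(.555,-.22,.08)&(Z>.19);print(" red",line(W[r]))
    g=(H>45)&(H<80)&(S>110)&near(.585,.17);print(" greenbar",line(W[g&(Z>.14)&(Z<.172)]));print(" gtab",line(W[g&(Z>.175)]))
    m=near(.575,.182)&(Z>.003)&(Z<.09)&(S<75)
    R=cv2.minAreaRect(W[m][:,:2].astype(np.float32));print(" rack",R,m.sum())
    m=near(.575,.182)&(Z>.05)&(Z<.08)&(S<80);print(" walls",line(W[m]))
    m=near(.575,.182)&(Z>.003)&(Z<.012)&(S<80);print(" plate",cv2.minAreaRect(W[m][:,:2].astype(np.float32)),m.sum())
    m=near(.60,-.24)&(Z>.008)&(Z<.018);print(" standbase",cv2.minAreaRect(W[m][:,:2].astype(np.float32)),m.sum())
    if cam=="top": save("crop",np.hstack([cv2.resize(im[150:260,290:400],(420,420),interpolation=2),cv2.resize(im[170:260,125:215],(420,420)[:2],interpolation=2)])[:, :800])
```

```text
scene bluebar (array([ 0.5741, -0.2157,  0.2118]), array([ 0.5506, -0.2639,  0.1901]), array([ 0.6257, -0.1682,  0.219 ]), np.float64(108.7794577633222), 293)
 tabtop (array([ 0.561 , -0.2209,  0.2432]), array([ 0.5529, -0.2292,  0.2352]), array([ 0.5669, -0.2134,  0.2483]), np.float64(111.48464128598111), 63)
 red (array([ 0.5569, -0.2222,  0.2207]), array([ 0.5361, -0.2593,  0.1981]), array([ 0.5776, -0.1852,  0.2282]), np.float64(109.30477633332143), 271)
 greenbar (array([0.6067, 0.165 , 0.1628]), array([0.5876, 0.1152, 0.1537]), array([0.6285, 0.2137, 0.1711]), np.float64(70.05734990910749), 289)
 gtab (array([0.5937, 0.1689, 0.1905]), array([0.5845, 0.1615, 0.176 ]), array([0.5991, 0.1782, 0.1994]), np.float64(70.81669649679533), 78)
 rack ((0.5798799395561218, 0.18183377385139465), (0.2535872161388397, 0.2512049973011017), 61.97272872924805) 3070
 walls (array([0.581 , 0.1762, 0.0615]), array([0.5055, 0.0989, 0.05  ]), array([0.6445, 0.2613, 0.0787]), np.float64(68.05573043024106), 767)
 plate ((0.5798799395561218, 0.18183377385139465), (0.2535872161388397, 0.2512049973011017)
[... 698 characters left out ...]
6198, 0.207 , 0.1702]), np.float64(69.54781789038292), 143)
 gtab (array([0.589 , 0.1675, 0.1928]), array([0.5838, 0.1608, 0.1762]), array([0.5945, 0.1767, 0.1998]), np.float64(79.77228067028231), 47)
 rack ((0.5783754587173462, 0.1822466254234314), (0.25683483481407166, 0.2435636818408966), 85.23077392578125) 3183
 walls (array([0.5723, 0.1773, 0.064 ]), array([0.5064, 0.0998, 0.0509]), array([0.642 , 0.2595, 0.0797]), np.float64(76.68578439726302), 811)
 plate ((0.5783754587173462, 0.1822466254234314), (0.25683483481407166, 0.2435636818408966), 85.23077392578125) 2087
 standbase ((0.6006749272346497, -0.25569507479667664), (0.16869154572486877, 0.19504600763320923), 19.35848045349121) 1529
```

View pics/crop.png

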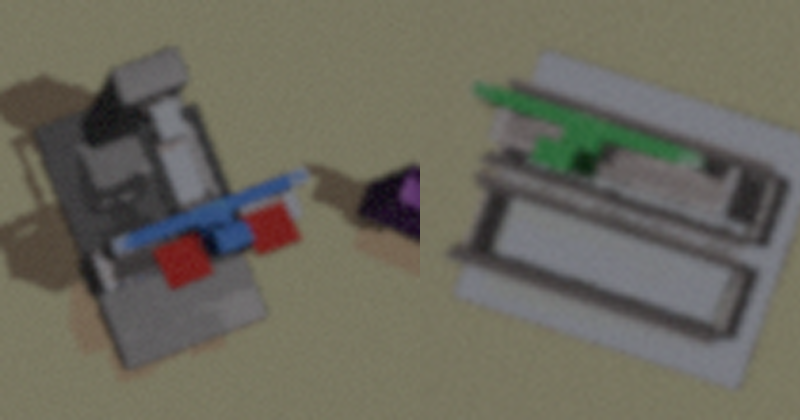

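Crop confirms it: blue cassette on the hook, with red pads either side of the blue tab. The empty bay is the lower one, and green is in the upper one. Hook x-axis yaw is about 18.3°, rack x-axis yaw about -20°. Now I'll plan IK for all waypoints, then go above the hook and look.

```bash
cat >> h.py <<'E'
def R(yaw_deg):  # yaw of cassette x axis; tool z = -cassette y
    a=np.radians(yaw_deg+90);z=-np.array([np.cos(a),np.sin(a),0]);y=np.array([0,0,-1.]);return np.stack([np.cross(y,z),y,z],1)
def ux(d): a=np.radians(d);return np.array([np.cos(a),np.sin(a),0])
E
python3 - <<'E'
from h import *
np.set_printoptions(precision=3,suppress=True)
t=np.array([.558,-.219,0]);
for p,y in [((.558,-.219,.20),18.3),((.558,-.219,.36),18.3),((.46,-.25,.2),18.3),((.46,-.25,.40),18.3),((.545,.19,.40),-20),((.545,.19,.15),-20)]:
    print(p,solver.inverse_kinematics(np.array(p),R(y)))
env.movel([.25,-.60,.38],rate=.25)
env.reach([.558,-.219,.36],R(18.3))
s=env.sense();print(s["t"],s["ee_pos"])
im,d=viewer.read_camera("wrist");save("w1",im);np.savez("w1.npz",im=im,d=d)
W=cloud("wrist",d)
h=cv2.cvtColor(im,cv2.COLOR_RGB2HSV).astype(int);H,S=h[...,0],h[...,1]
b=(H>95)&(H<125)&(S>120)&(d>0)
A=ux(18.3);B=ux(108.3)
def rep(n,m):
    P=W[m]
    if len(P)<20: print(n,len(P));return
    r=cv2.minAreaRect(P[:,:2].astype(np.float32));print(n,len(P),r,"z",np.percentile(P[:,2],[2,50,98]))
rep("tabtop",b&(W[...,2]>.238)&(W[...,2]<.255));rep("bar",b&(W[...,2]>.20)&(W[...,2]<.222))
r=((H<8)|(H>172))&(S>140)&(d>0)&(W[...,2]>.19);rep("pads",r)
for n in("cassette_grip","hook_seat","keeper_pads"):print(n,[(q["at"],q["score"]) for q in tip_of("wrist",n)][:2])
E
```

```text
(0.558, -0.219, 0.2) [ 0.482  0.411 -0.212  1.735  0.1    1.006 -1.018]
(0.558, -0.219, 0.36) [ 0.491  0.288 -0.221  1.536  0.064  1.325 -0.988]
(0.46, -0.25, 0.2) [ 0.607  0.285 -0.205  1.915  0.07   0.948 -0.882]
(0.46, -0.25, 0.4) [ 0.629  0.127 -0.217  1.643  0.028  1.374 -0.844]
(0.545, 0.19, 0.4) [ 0.324  0.365 -0.958  1.49   0.299  1.441 -2.561]
(0.545, 0.19, 0.15) [ 0.089  0.511 -0.63   1.81   0.365  0.939 -2.619]
3.7167 [ 0.557 -0.221  0.36 ]
tabtop 345 ((0.5582574009895325, -0.22208739817142487), (0.012032512575387955, 0.017021536827087402), 18.54611587524414) z [0.24  0.246 0.247]
bar 1284 ((0.5635210275650024, -0.21977102756500244), (0.030248330906033516, 0.10624811798334122), 19.484020233154297) z [0.207 0.214 0.216]
pads 1546 ((0.5556495785713196, -0.2226586788892746), (0.022957520559430122, 0.07322870194911957), 19.678024291992188) z [0.217 0.221 0.225]
cassette_grip [([0.5542, -0.2195, 0.2246], 0.63), ([0.5656, -0.4023, 0.1719], 0.58)]
hook_seat [([0.5699, -0.2195, 0.187], 0.94)]
keeper_pads [([0.5541, -0.222, 0.2212], 0.78), ([0.5675, -0.2136, 0.0605], 0.5)]
```

View pics/w1.png

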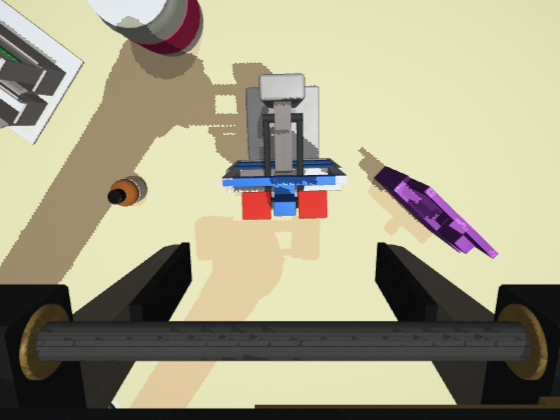

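The wrist picture shows the blue tab at (285,208) between the red pads at (257,205) and (313,204), with purple well to the right at (437,210). The tab measures (0.558,-0.222) with its top at 0.246, which matches what it should be. Yaw is about 19°. Next: pinch the tab lightly high up, then slide down onto the pads.

Run:
```python
from h import *
np.set_printoptions(precision=4,suppress=True)
F=R(19);x,y=.558,-.222
env.movel([x,y,.30],frame=F,rate=.15)
env.movel([x,y,.232],frame=F,rate=.1)
effector.grasp(3)
def st(n):
    s=env.sense();print(n,round(s["t"],2),s["ee_pos"],s["wrist_force"],"w",round(s["gripper_width"],4));return s
s=st("pinch")
for z in (.222,.212,.205,.201,.199,.197,.195,.193):
    env.movel([x,y,z],frame=F,rate=.05);s=st(z)
    if s["wrist_force"][2]>22:break
```

```text
pinch 6.4 [ 0.558  -0.2219  0.232 ] [-0.1236  1.0899  0.8042] w 0.0179
0.222 6.75 [ 0.5583 -0.2221  0.2218] [ 1.6288 -0.6908 -0.2176] w 0.0182
0.212 7.1 [ 0.5581 -0.2225  0.2122] [-0.1223 -1.4064  2.3803] w 0.0178
0.205 7.39 [ 0.5581 -0.2225  0.2053] [ 0.1326 -0.2762  3.3751] w 0.0179
0.201 7.64 [ 0.5581 -0.2225  0.2015] [-0.4255 -0.9641  4.6251] w 0.0178
0.199 7.89 [ 0.558  -0.2226  0.1998] [-1.4131 -1.4375  6.7099] w 0.018
0.197 8.14 [ 0.5578 -0.2226  0.1978] [-1.4971 -0.671   8.0601] w 0.018
0.195 8.39 [ 0.5579 -0.2227  0.1971] [-4.1677 -0.0371 14.3444] w 0.0176
0.193 8.64 [ 0.558  -0.2228  0.1967] [-8.1182  1.5385 22.8166] w 0.0179
```

The stop is reached at tip z ≈ 0.197, as expected. Now grip firmly and slide forward.

Run:
```python
from h import *
np.set_printoptions(precision=4,suppress=True)
F=R(19);x,y=.558,-.222
def st(n):
    s=env.sense();print(n,round(s["t"],2),s["ee_pos"],s["wrist_force"],"w",round(s["gripper_width"],4));return s
env.movel([x,y,.195],frame=F,rate=.05)
effector.grasp(35);st("grip")
p0=np.array([x,y,.1953])
for d in (.012,.025,.04,.06,.10):
    env.movel(p0-d*ux(19),frame=F,rate=.08);s=st(d)
    if np.linalg.norm(s["wrist_force"][:2])>30:break
im,d=viewer.read_camera("wrist");save("w2",im);im,d=viewer.read_camera("scene");save("s2",cv2.resize(im[130:290,140:300],(560,560)))
```

```text
grip 9.11 [ 0.5579 -0.2227  0.1972] [-5.4177 -0.5032 14.9216] w 0.0178
0.012 9.41 [ 0.5485 -0.2254  0.1972] [1.7123 2.0523 9.9521] w 0.0179
0.025 9.72 [ 0.5364 -0.2294  0.197 ] [1.4533 2.1196 8.1752] w 0.018
0.04 10.05 [ 0.5187 -0.2349  0.194 ] [ 0.687  -0.1099 -3.997 ] w 0.0176
0.06 10.45 [ 0.5007 -0.242   0.1952] [ 0.8642 -0.3382 -3.3018] w 0.0175
0.1 11.1 [ 0.4636 -0.2547  0.1956] [ 0.0613  0.3541 -3.6414] w 0.0176
```

View pics/w2.png

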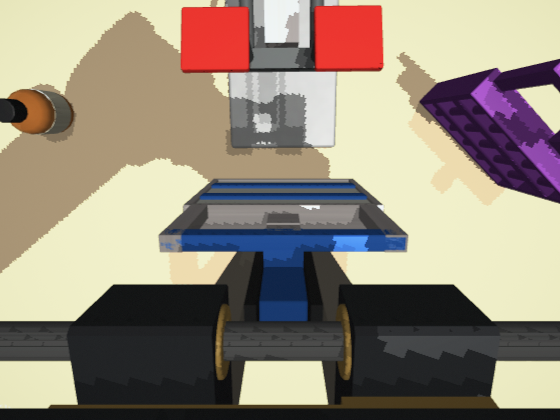

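The cassette is off the peg: the blue handle is at (285,240), level in the fingers, and the red pads have sprung back behind it at (215,40) and (349,38). Now I'll refine the bay position from the stored top and scene images.

Run:
```python
from h import *
np.set_printoptions(precision=4,suppress=True)
for cam in("top","scene"):
    z=np.load(cam+".npz");im,d=z["im"],z["d"];W=cloud(cam,d);X,Y,Z=[W[...,i] for i in range(3)]
    f=im.astype(int);lab=cv2.cvtColor(im,cv2.COLOR_RGB2LAB).astype(int)
    near=(d>0)&(np.hypot(X-.577,Y-.18)<.13)
    m=(near&(lab[...,2]<138)&(Z>-.004)&(Z<.1)).astype(np.uint8)
    n,l,s,_=cv2.connectedComponentsWithStats(cv2.morphologyEx(m,cv2.MORPH_OPEN,np.ones((2,2))));k=1+s[1:,4].argmax();M=l==k
    P=M&(Z<.013); print(cam,"plate",P.sum(),cv2.minAreaRect(W[P][:,:2].astype(np.float32)))
    c=np.array([.577,.181]);
    for yaw in(-18,-20,-22):
        a=ux(yaw)[:2];b=ux(yaw+90)[:2]
        Q=W[near&(Z>.045)&(Z<.075)];q=(Q[:,:2]-c);xx,yy=q@a,q@b;k=abs(yy)<.05
        print(yaw,np.histogram(xx[k],np.arange(-.06,.066,.004))[0])
    Q=W[near&(Z>-.0)&(Z<.012)&M];q=Q[:,:2]-c;xx,yy=q@ux(-20)[:2],q@ux(70)[:2];k=(abs(yy)<.05)&(xx<0.02)&(xx>-.05)
    print("floor",k.sum(),np.percentile(xx[k],[1,5,50,95,99]), np.median(Q[k][:,2]))
    k=(abs(xx+.025)<.01);print("floor y",np.percentile(yy[k],[1,5,95,99]), np.histogram(yy[k],np.arange(-.1,.1,.008))[0])
```

```text
top plate 2219 ((0.5725632309913635, 0.1812800168991089), (0.17320585250854492, 0.14455324411392212), 70.23457336425781)
-18 [ 0  0 49 82 21  0  0  0  0  0  0  3 58 65 27 73 54  1  0  0  0  0  0  0
 19 73 30  0  0  0  0]
-20 [ 0  0 49 84 17  0  0  0  0  0  0  0 59 74 14 80 54  0  0  0  0  0  0  0
 18 73 28  0  0  0  0]
-22 [ 0  1 50 81 20  0  0  0  0  0  0  4 57 63 29 73 54  2  0  0  0  0  0  0
 17 76 27  0  0  0  0]
floor 596 [-0.0434 -0.0419 -0.0256  0.0078  0.0102] 0.005820147402066822
floor y [-0.084  -0.0771  0.0604  0.0655] [ 0  5 20 20  3 27 28 24 28 29 24 25 26 24 21 27 23 26 28 24 25  0  0  0]
scene plate 1252 ((0.5768408179283142, 0.18462751805782318), (0.16729764640331268, 0.14422813057899475), 69.77651977539062)
-18 [  0   0  49  95  33   0   0   0   0   0   0   0   0   0   0   0   0   0
   0   0   0   0   2 146  67 147  46   2   0   0   0]
-20 [  0   1  42 107  27   0   0   0   0   0   0   0   0   0   0   0   0   0
   0   0   0   0   0 171  38 154  44   0   0   0   0]
-22 [  0   3  52  86  36   0   0   0   0   0   0   0   0   0   0   0   0   0
   0   0   0   0   5 150  65 143  42   3   0   0   0]Traceback (most recent call last):
  File "<stdin>", line 16, in <module>
    return _quantile_unchecked(
        a, q, axis, out, overwrite_input, method, keepdims, weights)
    return _ureduce(a,
                    func=_quantile_ureduce_func,
    ...<5 lines>...
                    overwrite_input=overwrite_input,
                    method=method)
    r = func(a, **kwargs)
    result = _quantile(arr,
                       quantiles=q,
    ...<2 lines>...
                       out=out,
                       weights=wgt)
    slices_having_nans = np.isnan(arr[-1, ...])
                                  ~~~^^^^^^^^^
IndexError: index -1 is out of bounds for axis 0 with size 0
```

Run:
```python
from h import *
np.set_printoptions(precision=4,suppress=True)
c=np.array([.577,.181])
for cam in("top","scene"):
    z=np.load(cam+".npz");W=cloud(cam,z["d"]);q=W[...,:2]-c;xx,yy=q@ux(-20)[:2],q@ux(70)[:2];Z=W[...,2]
    m=(z["d"]>0)&(abs(xx+.027)<.012)&(abs(yy)<.1)&(Z>.02)&(Z<.08)
    print(cam,m.sum());print(np.histogram(yy[m],np.arange(-.08,.081,.004))[0])
    m=(z["d"]>0)&(abs(xx+.047)<.006)&(abs(yy)<.1)&(Z>.045)&(Z<.08);print("wall ext",np.percentile(yy[m],[0,2,98,100]),np.median(Z[m]))
env.movel([.4636,-.2547,.40],frame=R(19),rate=.2)
env.pause(.2);s=env.sense();im,d=viewer.read_camera("wrist");W=cloud("wrist",d)
h=cv2.cvtColor(im,cv2.COLOR_RGB2HSV).astype(int);b=(h[...,0]>95)&(h[...,0]<125)&(h[...,1]>120)&(d>0)
L=(W-s["ee_pos"])@np.stack([ux(19),ux(109),[0,0,1]],1)   # cassette-like axes rel TCP
m=b&(abs(L[...,2]-.02)<.012)&(L[...,0]>.008)&(L[...,0]<.03);print(m.sum(),"bar local",np.percentile(L[m],[2,50,98],axis=0))
k=m&(L[...,2]>np.percentile(L[m][:,2],60));print("top face",np.percentile(L[k],[2,50,98],axis=0),cv2.minAreaRect(L[k][:,:2].astype(np.float32)))
m=(d>0)&(abs(L[...,1])<.06)&(L[...,0]>-.02)&(L[...,0]<.06)&(L[...,2]<-.02)&(L[...,2]>-.16)
print("body",m.sum())
for lo in(-.05,-.07,-.09,-.11):
    k=m&(abs(L[...,2]-lo)<.01);print(lo,k.sum(),np.percentile(L[k][:,0],[5,50,95]) if k.sum() else "")
print(s["t"],s["wrist_force"],s["moment"])
```

```text
top 78
[ 0  2 29  0  0  0  0  0  0  0  0  0  0  0  0  0  0  0  0  0  0  0  0  0
  0  0  0  0  0  0  0  0  0  0  0  1 45  1  0  0]
wall ext [-0.0719 -0.0699  0.0652  0.066 ] 0.06401916723716938
scene 20
[ 0  0  7  0  0  0  0  0  0  0  0  0  0  0  0  0  0  0  0  0  0  0  0  0
  0  0  0  0  0  0  0  0  0  0  0  0 13  0  0  0]
wall ext [-0.0723 -0.0705  0.0661  0.0677] 0.06332590958120199
4708 bar local [[ 0.0091 -0.0448  0.0088]
 [ 0.0164 -0.0009  0.0165]
 [ 0.0195  0.0424  0.018 ]]
top face [[ 0.009  -0.0432  0.0167]
 [ 0.0153  0.0009  0.0171]
 [ 0.0192  0.0424  0.0182]] ((0.013817418366670609, -0.0011324286460876465), (0.011590216308832169, 0.09081815928220749), 0.0861339122056961)
body 8202
-0.05 3988 [0.0057 0.0149 0.0196]
-0.07 1475 [0.0177 0.0195 0.0205]
-0.09 556 [0.0179 0.0181 0.02  ]
-0.11 1035 [0.0181 0.0197 0.0208]
12.575 [ 0.7039 -0.4263 -2.5156] [ 0.0102 -0.0069  0.0135]
```

Bay centre is (0.551,0.188) from both the wall pairs. The held body is upright, with its centre 8 mm behind the TCP. Now carrying it over.

Run:
```python
from h import *
np.set_printoptions(precision=4,suppress=True)
F=R(-20);x,y=.5434,.1910
try: env.movel([x,y,.40],frame=F,rate=.2)
except env.PlanningError as e: print(e);env.reach([x,y,.40],F)
env.movel([x,y,.228],frame=F,rate=.12);env.pause(.2)
s=env.sense();print(s["t"],s["ee_pos"],s["wrist_force"],s["gripper_width"],s["joint_positions"])
im,d=viewer.read_camera("wrist");im2,d2=viewer.read_camera("scene");np.savez("w3.npz",im=im,d=d)
W=cloud("wrist",d);q=(W-s["ee_pos"])@np.stack([ux(-20),ux(70),[0,0,1]],1)
m=(d>0)&(W[...,2]>.05)&(W[...,2]<.075)&(abs(q[...,1])<.09)&(abs(q[...,0])<.12)
print(np.histogram(q[m][:,0],np.arange(-.04,.121,.004))[0])
save("w3",np.hstack([cv2.resize(im,(480,360)),cv2.resize(im2[120:300,330:490],(320,360))]))
```

```text
16.825 [0.5436 0.1911 0.2285] [ 0.0443 -0.183  -3.0639] 0.01757240421482263 [ 0.0102  0.3854 -0.5159  1.7481  0.2141  1.0633 -2.4987]
[  0   0   0   0   0   0   0   0   0   0   0   0   0   0   0  68 539 432
 170 665 249   0   0   0   0   0   0   0 462 770 170   0   0   0   0   0
   0   0   0   0]
```

View pics/w3.png

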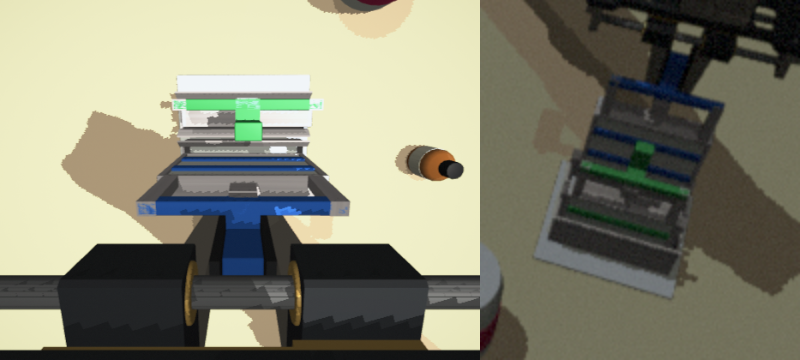

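The wrist view shows the blue cassette at (243,200), parallel to the rack, with green ahead at (248,105) and the bottle clear at (430,165). Wall positions agree within 1 mm, so I'm lowering it.

Run:
```python
from h import *
np.set_printoptions(precision=4,suppress=True)
F=R(-20);x,y=.5434,.1910
for z in (.205,.19,.17,.157,.152,.150,.149,.148,.147,.146,.145):
    env.movel([x,y,z],frame=F,rate=.06);s=env.sense();f=s["wrist_force"];print(z,round(s["t"],2),s["ee_pos"],f)
    if f[2]>3 or np.linalg.norm(f[:2])>12: print("stop");break
```

```text
0.205 17.46 [0.5432 0.191  0.2046] [ 0.1177  0.2058 -2.5872]
0.19 17.86 [0.5431 0.1908 0.1895] [-1.0704 -0.4635 -2.5416]
0.17 18.34 [0.5432 0.191  0.1695] [-0.271  -0.2025 -2.8624]
0.157 18.71 [0.5431 0.1909 0.1564] [ 0.2332  0.5854 -3.0696]
0.152 18.96 [0.5432 0.1909 0.1517] [ 0.9343  0.5498 -4.0419]
0.15 19.21 [0.5434 0.191  0.15  ] [-0.9945 -0.8311 -3.19  ]
0.149 19.46 [0.5434 0.191  0.149 ] [-0.5769  1.251  -3.5144]
0.148 19.71 [0.5434 0.191  0.1479] [-0.2523  0.4045 -2.7648]
0.147 19.96 [0.5436 0.1911 0.1473] [-0.5881 -0.0577 -0.4035]
0.146 20.21 [0.5439 0.1911 0.1473] [-1.5635 -2.2011  6.6467]
stop
```

Floor contact came at tip 0.147, exactly as predicted. Release, retreat and check.

Run:
```python
from h import *
np.set_printoptions(precision=4,suppress=True)
F=R(-20);x,y=.5434,.1910
env.movel([x,y,.1468],frame=F,rate=.05);effector.release();env.pause(.2)
env.movel([x,y,.30],frame=F,rate=.12)
env.movel([.42,.235,.40],frame=F,rate=.2)
env.pause(.3);ims=[]
c=np.array([.5509,.1883])
for cam in("scene","top"):
    im,d=viewer.read_camera(cam);ims.append(im);W=cloud(cam,d)
    h=cv2.cvtColor(im,cv2.COLOR_RGB2HSV).astype(int);b=(h[...,0]>95)&(h[...,0]<125)&(h[...,1]>110)&(d>0)&(np.hypot(W[...,0]-.55,W[...,1]-.19)<.1)
    for n,lo,hi in(("bar",.145,.17),("tabtop",.187,.21)):
        P=W[b&(W[...,2]>lo)&(W[...,2]<hi)]
        if len(P)>10: print(cam,n,len(P),((P[:,:2].mean(0)-c)@np.stack([ux(-20),ux(70)],1)[:2]),np.percentile(P[:,2],[50,98]),cv2.minAreaRect(P[:,:2].astype(np.float32)))
    for n in("cassette_grip","other_grip","wipes_mid","vial_mid","keeper_pads"):print(cam,n,[(np.round(r["at"],3),round(r["score"],2)) for r in tip_of(cam,n)][:3])
print(env.sense()["t"],env.sense()["wrist_force"])
save("end",np.hstack([cv2.resize(ims[0][120:300,150:490],(560,296)),cv2.resize(ims[1][160:270,120:220],(240,296))]))
```

```text
scene bar 232 [0.0093 0.0012] [0.1637 0.1682] ((0.5556735396385193, 0.1868472546339035), (0.10418620705604553, 0.020020898431539536), 70.13516235351562)
scene tabtop 56 [-0.0037 -0.    ] [0.1955 0.1982] ((0.5621532797813416, 0.1824915111064911), (0.01638719066977501, 0.04976426810026169), 64.60254669189453)
scene cassette_grip [(array([0.544, 0.191, 0.179]), 0.83)]
scene other_grip []
scene wipes_mid [(array([ 0.698, -0.013,  0.072]), 0.59)]
scene vial_mid [(array([ 0.464, -0.02 ,  0.036]), 0.7)]
scene keeper_pads [(array([ 0.555, -0.223,  0.224]), 0.82)]
top bar 204 [ 0.0071 -0.0012] [0.1637 0.1666] ((0.5515862107276917, 0.18844902515411377), (0.08868285268545151, 0.02497027814388275), 69.48503875732422)
top tabtop 52 [-0.0073 -0.0012] [0.1953 0.1979] ((0.5436071753501892, 0.19025219976902008), (0.01665843464434147, 0.010359169915318489), 70.26030731201172)
top cassette_grip [(array([0.546, 0.189, 0.174]), 0.84), (array([ 0.565, -0.408,  0.166]), 0.71), (array([0.553, 0.192, 0.01 ]), 0.61)]
top other_grip [(array([0.594, 0.17 , 0.176]), 0.79)]
top wipes_mid [(array([ 0.7  , -0.013,  0.072]), 0.78), (array([0.544, 0.192, 0.177]), 0.55)]
top vial_mid [(array([ 0.566, -0.221,  0.18 ]), 0.73), (array([ 0.467, -0.021,  0.037]), 0.46)]
top keeper_pads [(array([ 0.558, -0.223,  0.222]), 0.79), (array([0.546, 0.189, 0.172]), 0.27)]
25.1167 [ 0.4073 -0.6355 -0.3358]
```

View pics/end.png

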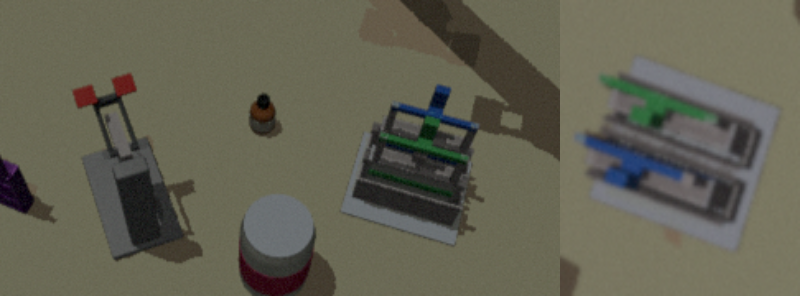

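Left half: blue stands in the near bay with its tab at (440,97), green is behind it, the hook is empty with its pads up at (105,90), and bottle and canister haven't moved. Right half (top view): blue lies parallel to green. All in tolerance, so I'm handing in.

```bash
python3 -c "
from h import *
workorder.finish_job()"
```

```text
the job is handed in; nothing more can be done
```

I took the blue cassette off the hook, stood it in the empty bay of the rack, and handed the job in at about 25 s of the 48 s allowed. The system gives no verdict.

- **Unhooking:** I pinched the blue tab lightly and slid the fingers down onto the pads until the keeper hit its stop, with the tips at z 0.197 m. I then gripped at 35 N and slid the cassette 100 mm forward off the peg.
- **Placing:** I carried it to the bay and lowered it in small steps. It touched the floor at the predicted height with about 10 N of force, and I released it and backed away.

The last camera checks gave:

| Check | Result |
|---|---|
| Tab position in the bay | about -4 to -7 mm across, about 1 mm along |
| Tab centre above the bay floor | about 169 mm |
| Turn relative to the rack | within 1° |
| Keeper pads | back at their shut height |
| Canister and bottle | within about 4 mm of their first readings |
| Green cassette | within about 2 mm (top camera) |

- **Green cassette in the scene camera:** it was not detected in the final scene picture, because blue now stands next to it. The top camera and the picture itself show it in place.
- **False detections:** the top camera also reported a bottle at the hook with a higher score than the real one, and a canister at the blue tab. I discounted both because they sit on other objects.

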